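# Set the slotted fence of a locating nest to a sample box and clamp it

## Robot

A 6-joint arm with a two-finger parallel gripper is mounted at the origin on a cart in front of the work surface, level with it; the furniture and walls round the work are solid. World frame = base frame: x ahead of the robot, y to its left, z up, the work surface at z = 0. Lengths are in mm, angles in rad, forces in N, time in s.
With the tool pointing down it reaches from about 350 to 875 mm from the base axis. Payload 4.2 kg.
Tool frame: the origin (TCP) lies between the finger pads; the fingertips stand 11 mm ahead of it and the grasp point (between the pads) lies 8 mm behind it; z points along the fingers, y is the direction in which the jaws open and shut (so a half turn about z gives the same grasp; the last joint's range is limited). The gripper opens to 85 mm and grips with 20 to 120 N. Pads are 22 mm wide; open, the fingers measure 114 mm over their backs; the gripper's body (76 mm by 85 mm) begins 54 mm behind the grasp point. The pads swing forward as they close: fully open they stand 13 mm farther back than shut.
Start: joints at [-1.039, 0.385, 0.008, 0, -1.194, -0.259], TCP at [168.41, -601.862, 242.312] pointing down, gripper open.
Joint ranges: [-3.14, 3.14], [-1.21, 2.06], [-1.07, 1.41], [-3.16, 2.05], [-2.99, -0.16], [-3.1, 3.1]. Speed limits (rad/s): [2.79, 2.79, 3.14, 3.14, 3.14, 3.14].

## Interface

Orientations are given as a unit quaternion [x, y, z, w].
In Python, from bench import * gives the robot as it stands.
- The arm moves only by the tool servo_tool, never from a script. Its argument "rows" is a list of rows, each a list of 7 numbers: the opening, from 0 (shut) to 1 (fully open), then the shift along the tool's x, y, z in cm, then the turn, a rotation vector about the tool's x, y, z in degrees. A call has 1 to 12 rows; each row shifts and turns the commanded pose from where the row before left it, along the tool's axes as they then stand; what a row does not reach is not made up. A row lasts 1/10 s, in which the tool goes at most 50 mm and 8.59 degrees, less where a joint would pass 70% of its speed; a pose out of reach is approached as far as the arm can. A call is refused whole if a number of a shift passes 5 or a number of a turn 8.59, either way. A call with a gripper value outside its range is refused whole. The fingers move at their own pace and stop on an object; the grip force is fixed at half the most. Time passes only in rows, so rows that do not move let the fingers close. It gives the time, the measured TCP pose, the force and the opening at its end, in the units of the state.
- read_state(): the state, without advancing time (a new reading comes with each control period).
- get_image(name): name is "side" or "top"; returns a dict with "image" (420x560x3 uint8, red, green, blue), "mtx" (3x3 intrinsics, pixels), "extrinsics" (4x4, takes a point from camera to world coordinates). Camera axes: x right, y up, looking along -z (the intrinsics and any distortion apply to the point x, -y, -z); pixel columns grow to the right and rows downward; lengths in mm; the calibration is good to about 2 mm. A picture is of the moment at which its call begins. There is no depth.
- job_done(): hands the job in, once; it reports no verdict.
The state is a dict: "clock": time; "joints": joint angles; "joint_vel": joint speeds; "joint_efforts": joint torques, N m; "position": TCP position; "ee_rot": TCP orientation; "contact_force": force on the tool from outside, world axes, zero at the start; "wrist_torque": the same for the moment, N m; "gripper_width": finger opening in mm.
Only numpy, scipy, OpenCV 4.12 (cv2) and the standard library are available. Lean on these libraries where they do the work, as an engineer would, in place of code of your own. Each camera call takes 0.05 s, during which the arm holds its last target. There are 200 camera calls.

## Task

The sample box in the aluminium nest marks where the slotted fence belongs: slide the loose fence up to it and on until the box is pressed lightly home against the end stop, fence, box and stop bearing on one another with no play, and never squeeze the box hard. Then lock the fence there by swinging both black clamp levers clockwise, seen from above, until each comes up firm against its stop, without forcing them. Leave the things round about where they are.

Things in the scene. Friction and masses are not known exactly. Their poses are not given: they have to be found in the camera images.
- nest: The nest: aluminium plate 230 x 176 x 10 mm, fixed on the bench. Origin on the bench; the plate reaches 125 mm behind it, 105 mm ahead. x: the sliding direction, from fence to end stop (away from the robot, turned up to 0.3 rad); y left, z up. A steel end stop (90 mm wide, 20 high) is screwed across the far end, square to x, where the last user left it: its face 60 to 82 mm ahead of the origin.
- fence: Loose steel fence, 0.35 to 0.57 kg: foot 6 mm thick, 132 mm wide, with an upright bar (8 mm thick, 132 wide, 24 high, top 34 mm above the bench) along its front. Origin: foot of the front face's middle; x to the box. The foot ends 100 mm behind. An 8 mm stud stands in each of two slots (11 mm wide, along x, 50 mm left and right): it slides along x, can skew, and drags with 2 to 5 N.
- fence_face (a point): Middle of the fence's front face (towards the box), 12 mm above the plate. The bar's back, which closed fingers can push between the two levers, is 8 mm behind it. It starts 2 to 50 mm short of the box; the slots leave it more travel than it needs.
- gel_1: The sample box in the nest: clear lid, black bottom, 52 x 52 mm (its catch adds 2 mm on the far side, where the stop is notched), 16 mm high, 18 to 35 g, on the plate between two low side guides (57 mm apart, 7 mm high, 34 to 58 mm ahead of the nest's origin). It starts 3 to 13 mm short of the end stop and slides with 0.3 N. Origin at its underside; its x points back to the fence.
- box_mid (a point): Centre of the sample box, half-way up (8 mm above the plate); the box reaches 26 mm from it to every side.
- left_lever (a joint): Left clamp lever: angle (rad) about its upright stud, 52 mm behind and 50 mm left of the nest's origin, growing clockwise from above. 0: loose, handle along the nest's -x, to the robot. Starts at 0 to 0.3. The washer meets the foot at about 0.6, then loads up; 1.65: hard stop, handle to the left, fully tight. It stays where left and takes 3 N (loose) to 5 N (tight) at its end.
- left_lever_axis (a point): Point on the left lever's turning axis at the height of the handle's end (45.5 mm above the bench). The hub is 19 mm wide.
- left_lever_tip (a point): Left handle's grip near its end, 60 mm from the axis. The handle is a round black bar 10 mm thick that rises from 40 mm above the bench near the hub to 46 mm at its 14 mm ball end; it turns with the lever.
- right_lever (a joint): Right clamp lever, like the left one, on the stud 52 mm behind and 50 mm right of the nest's origin; it too tightens clockwise from above. 0: handle points right (the nest's -y); 1.65: fully tight, handle points back to the robot (-x).
- right_lever_axis (a point): As for the left lever.
- right_lever_tip (a point): As for the left lever.
- left_lever_washer: Steel washer 21 mm wide under the left lever's hub that the lever screws down on the fence's foot; origin at its underside.
- right_lever_washer: The same under the right lever's hub.
- gel_2: Bystander: a spare sample box, 54 x 52 x 16 mm, white bottom, on the bench.
- petri_1: Bystander: covered clear dish, 60 mm wide, 16 mm high.
- shipper_1: Bystander: round white wafer shipper, 113 mm wide, 15 mm high.
- tweezers_3: Bystander: black tweezers, 143 mm long, 13 mm high.
Mind the look-alikes: they are no part of the job. What is shaped like the gel_1 but purple or turquoise is not meant.

How it is judged:
By the outcome, as a careful person would: the job done as asked, in the order asked, and still so for the second after the job is handed in, with the robot touching nothing.
It also fails if it takes over 72 s, if anything falls off the work surface, if the arm or the gripper's body presses on something with over 40 N, if the wrist force passes 120 N, or if a joint passes its speed limit or range.

## Working session

There is one attempt and no reset: what is moved stays moved. The work goes in short steps, Python scripts to look and compute and a tool call to move; the robot and the scene stay as the last step left them, time stands still between calls to the robot, and variables do not carry over. Pictures are saved under pics/ and viewed, about 8 in all and at most 12, crops included, and the job is handed in when it is done.

Besides the shell and the picture viewer there is one more tool, called after "Call:" as name(argument=value, ...), one argument or row to a line, values as JSON. servo_tool: Moves the arm, as the interface text tells. Its arguments: {"type":"object","properties":{"rows":{"type":"array","items":{"type":"array","items":{"type":"number"}}}},"required":["rows"]}

```bash
mkdir -p pics
cat > h.py <<'E'
from bench import *
import numpy as np, cv2
def snap(cam,fn,crop=None,scale=1):
    d=get_image(cam); im=d["image"][:,:,::-1].copy()
    np.savez(f"{cam}.npz",K=d["mtx"],E=d["extrinsics"])
    cv2.imwrite(f"full_{fn}",im)
    if crop: x0,y0,x1,y1=crop; im=im[y0:y1,x0:x1]
    if scale!=1: im=cv2.resize(im,None,fx=scale,fy=scale,interpolation=cv2.INTER_CUBIC)
    cv2.imwrite(f"pics/{fn}",im)
def pw(cam,u,v,z):
    c=np.load(f"{cam}.npz");K,E=c["K"],c["E"]
    r=np.linalg.inv(K)@[u,v,1]; d=E[:3,:3]@[r[0],-r[1],-r[2]]; o=E[:3,3]
    return o+d*(z-o[2])/d[2]
def px(cam,p):
    c=np.load(f"{cam}.npz");K,E=c["K"],c["E"]
    q=E[:3,:3].T@(np.array(p)-E[:3,3]); q=K@[q[0],-q[1],-q[2]]; return q[:2]/q[2]
E
python3 - <<'E'
from h import *
snap("top","t1.png",scale=1.4); snap("side","s1.png",scale=1.4)
d=get_image("top"); print({k:(v if k!="image" else 0) for k,v in d.items()})
print(np.load("side.npz")["E"]); print(read_state())
E
```

```text
{'image': 0, 'mtx': array([[391.28641497,   0.        , 281.25272036],
       [  0.        , 391.28641497, 211.23316767],
       [  0.        ,   0.        ,   1.        ]]), 'extrinsics': array([[-2.95549650e-02,  9.89837059e-01, -1.39101047e-01,
         4.71088897e+02],
       [-9.98996010e-01, -3.39380051e-02, -2.92435110e-02,
        -1.12209986e+02],
       [-3.36671230e-02,  1.38097101e-01,  9.89846309e-01,
         9.05984829e+02],
       [ 0.00000000e+00,  0.00000000e+00,  0.00000000e+00,
         1.00000000e+00]])}
[[ 9.84326634e-01  4.53811229e-02 -1.70416056e-01  4.26788594e+02]
 [-1.75177841e-01  3.63067625e-01 -9.15147323e-01 -9.62073180e+02]
 [ 2.03421397e-02  9.30657001e-01  3.65326900e-01  3.93168225e+02]
 [ 0.00000000e+00  0.00000000e+00  0.00000000e+00  1.00000000e+00]]
{'clock': 0.15, 'joints': array([-1.03940581e+00,  3.85369120e-01,  6.93329399e-03, -3.42942591e-04,
       -1.19396517e+00, -2.58621995e-01]), 'joint_vel': array([ 0.00058791, -0.00400529,  0.00497555,  0.00238792,  0.00053444,
        0.00048605]), 'joint_efforts': array([-7.25658424e-05, -3.92677689e+01,  1.88580483e+01,  4.18858945e+00,
       -3.44173277e-03, -1.87593940e-07]), 'position': array([ 168.29064385, -601.48584654,  241.47818862]), 'ee_rot': array([-1.35899162e-01,  9.90722337e-01,  8.01885200e-04, -1.61633985e-04]), 'contact_force': array([-0.22170569,  0.13365151,  0.33392306]), 'wrist_torque': array([-0.0036662 ,  0.01144132,  0.04676512]), 'gripper_width': 85.27253362143558}
```

View pics/t1.png

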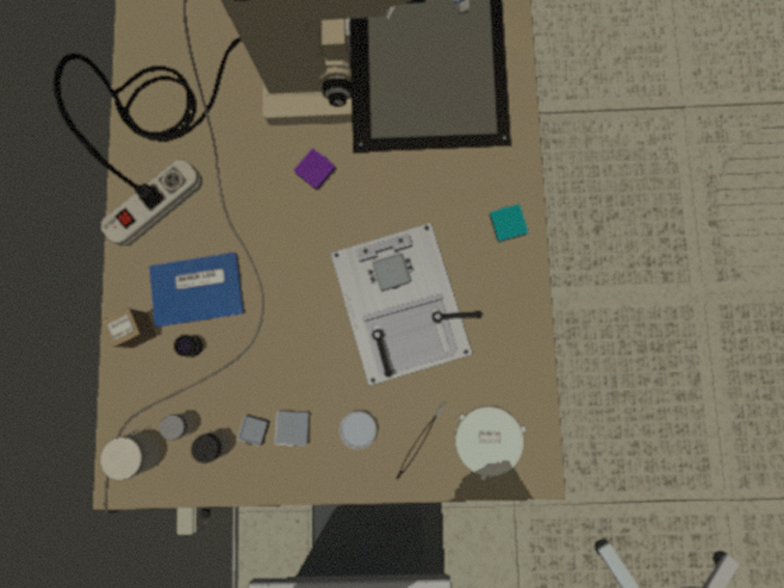

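View pics/s1.png

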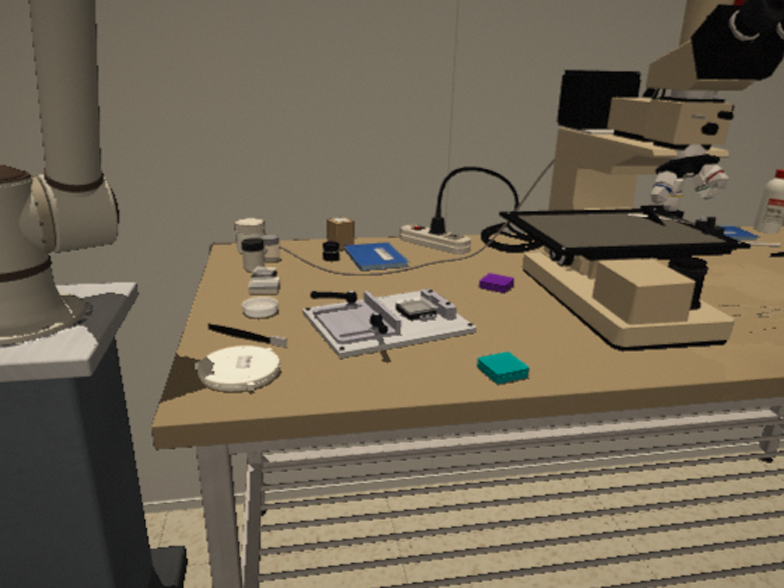

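Top view: the nest is at (400,300) in the enlarged picture. The box meant is the clear-lidded one in the nest at (392,271). The look-alikes are grey/white (292,428) and (254,430), purple (315,169) and turquoise (508,222), and all of them lie outside the nest. I'll confirm with an enlarged crop.

Run:
```python
from h import *
im=cv2.imread("full_t1.png")[155:280,230:350]
ims=cv2.imread("full_s1.png")[195:260,210:345]
a=cv2.resize(im,None,fx=4.8,fy=4.8,interpolation=cv2.INTER_CUBIC)
cv2.imwrite("pics/t1c.png",a)
```

```text
(no output)
```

View pics/t1c.png

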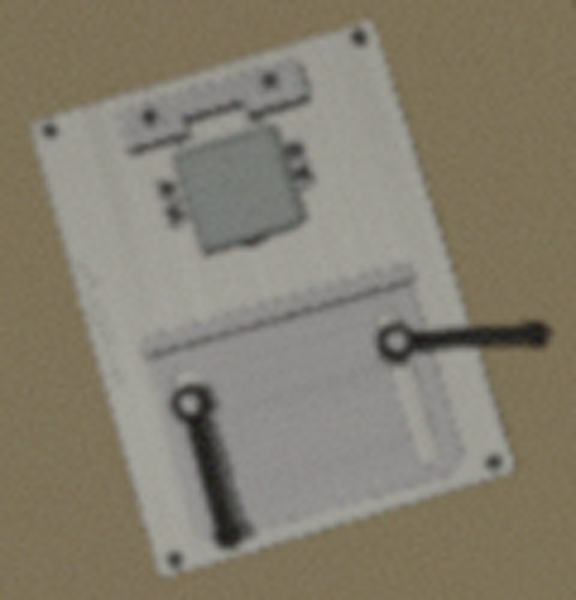

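```bash
cat >> h.py <<'E'
def cw(c,z,cam="top",s=4.8,o=(230,155)):
    return pw(cam,(c[0]+.5)/s-.5+o[0],(c[1]+.5)/s-.5+o[1],z)
E
python3 - <<'E'
from h import *
np.set_printoptions(precision=1,suppress=True)
C=np.array([cw(c,10)[:2] for c in [(32,125),(372,20),(515,467),(160,575)]])
X=(C[0]+C[1]-C[2]-C[3])/2; yaw=np.arctan2(X[1],X[0]); Y=(C[0]+C[3]-C[1]-C[2])/2
print(C,np.linalg.norm(X),np.linalg.norm(Y),yaw,np.arctan2(-Y[0],Y[1]))
yaw=(yaw+np.arctan2(-Y[0],Y[1]))/2
ex=np.array([np.cos(yaw),np.sin(yaw)]);ey=np.array([-ex[1],ex[0]])
O=C.mean(0)+10*ex
print("O",O,yaw)
def n(c,z): p=cw(c,z)[:2]; q=p-O; return np.round([*p,q@ex,q@ey],1)
for k,c,z in [("Lhub",(190,404),45),("Rhub",(397,342),45),("Ltip",(228,537),46),("Rtip",(540,334),46),
 ("fenceL",(143,340),34),("fenceR",(413,265),34),("fbL",(150,357),34),("fbR",(412,283),34),
 ("b1",(175,153),26),("b2",(275,122),26),("b3",(305,220),26),("b4",(205,254),26),("st",(130,152),12),("st",(310,100),12)]: print(k,n(c,z))
E
```

```text
[[ 673.1   17.7]
 [ 719.4 -150.2]
 [ 499.5 -209.3]
 [ 454.   -40. ]] 227.14923517788787 174.77876758264443 0.25988159825862334 0.2660241070512262
O [596.2 -92.8] 0.26295285265492474
Lhub [531.7 -58.4 -53.3  50. ]
Rhub [ 557.2 -154.3  -53.6  -49.2]
Ltip [ 470.8  -74.2 -116.2   50.6]
Rtip [ 558.6 -219.7  -69.3 -112.8]
fenceL [563.1 -36.4 -17.2  63. ]
fenceR [ 594.2 -163.8  -20.4  -68. ]
fbL [555.1 -39.5 -25.9  62.1]
fbR [ 585.7 -163.   -28.3  -65. ]
b1 [653.3 -53.   65.5  23.6]
b2 [ 666.6 -101.3   65.8  -26.5]
b3 [ 618.6 -114.    16.2  -26.3]
b4 [604.  -66.1  14.5  23.8]
st [657.5 -30.2  75.5  44.5]
st [ 680.1 -118.5   74.3  -46.6]
```

Box in the nest confirmed. Estimates: nest yaw about 0.263 at (596,-93), fence face x about -18, box back about 15, stop about 75. I'll move above the foot between the levers.

Call:
servo_tool(
  rows=[
    [0,-1,0.8,0.2,0,0,0],
    [0,-2,1.5,0.5,0,0,0],
    [0,-2.1,1.6,0.5,0,0,0],
    [0,-2.1,1.6,0.5,0,0,0],
    [0,-2.1,1.6,0.5,0,0,0],
    [0,-2.1,1.6,0.5,0,0,0],
    [0,-2.1,1.6,0.5,0,0,0],
    [0,-2.1,1.6,0.5,0,0,0],
    [0,-2.1,1.6,0.5,0,0,0],
    [0,-2.1,1.6,0.5,0,0,0],
    [0,-2.1,1.6,0.5,0,0,0],
    [0,-2.1,1.6,0.5,0,0,0],
  ],
)

```text
clock: 1.35
position: [350.6, -359.2, 185.0]
ee_rot: [-0.136, 0.991, 0.0, 0.0]
contact_force: [0.9, -0.7, 0.8]
gripper_width: -0.1
```

Call:
servo_tool(
  rows=[
    [0,-2.1,1.6,0.5,0,0,0.3],
    [0,-2.1,1.6,0.5,0,0,0.3],
    [0,-2.1,1.6,0.5,0,0,0],
    [0,-2.1,1.6,0.5,0,0,0],
    [0,-2.1,1.6,0.5,0,0,0],
    [0,-2.1,1.6,0.5,0,0,0],
    [0,-2.1,1.6,0.5,0,0,0],
    [0,-2.1,1.6,0.5,0,0,0],
    [0,-2.1,1.6,0.5,0,0,0],
    [0,-2.1,1.6,0.5,0,0,0],
    [0,-2.1,1.6,0.5,0,0,0],
    [0,-1,0.8,0.2,0,0,0],
  ],
)

```text
clock: 2.55
position: [535.4, -118.5, 127.7]
ee_rot: [-0.132, 0.991, 0.0, -0.0]
contact_force: [-0.5, -0.1, -1.1]
gripper_width: 0.1
```

```bash
cat >> h.py <<'E'
O=np.array([596.2,-92.8]);yaw=.263
ex=np.array([np.cos(yaw),np.sin(yaw)]);ey=np.array([-ex[1],ex[0]])
def st():
    s=read_state();p=s["position"];q=p[:2]-O;f=s["contact_force"]
    from scipy.spatial.transform import Rotation as R
    M=R.from_quat(s["ee_rot"]).as_matrix()
    print("t",round(s["clock"],2),"pos",p.round(1),"nest",round(q@ex,1),round(q@ey,1),"z",round(p[2],1),"Fnest",round(f[:2]@ex,1),round(f[:2]@ey,1),round(f[2],1),"w",round(s["gripper_width"],1),"toolyaw",round(np.arctan2(-M[1,0],-M[0,0]),4))
E
python3 -c "
from h import *
st()"
```

```text
t 2.55 pos [ 535.4 -118.5  127.7] nest -65.4 -9.0 z 127.7 Fnest -0.5 0.1 -1.1 w 0.1 toolyaw 0.2643
```

Call:
servo_tool(
  rows=[
    [0,0,0.3,0.5,0,0,0],
    [0,-0.1,0.3,1,0,0,0],
    [0,-0.1,0.3,1.2,0,0,0],
    [0,0,0,1.5,0,0,0],
    [0,0,0,1.5,0,0,0],
    [0,0,0,1.5,0,0,0],
    [0,0,0,1.2,0,0,0],
    [0,0,0,0.7,0,0,0],
    [0,0,0,0.4,0,0,0],
    [0,0,0,0,0,0,0],
    [0,0,0,0,0,0,0],
  ],
)

```text
clock: 3.65
position: [534.9, -111.3, 33.7]
ee_rot: [-0.131, 0.991, -0.0, 0.0]
contact_force: [-1.4, 0.5, -0.1]
gripper_width: -0.2
```

```bash
python3 -c "
from h import *
st()
snap('side','s2.png',crop=(200,180,350,265),scale=5)
st()"
```

```text
t 3.65 pos [ 534.9 -111.3   33.7] nest -64.0 -2.0 z 33.7 Fnest -1.2 0.9 -0.1 w -0.2 toolyaw 0.2624
t 3.7 pos [ 535.  -111.3   33.9] nest -63.9 -2.0 z 33.9 Fnest -0.1 0.6 -0.5 w -0.3 toolyaw 0.2625
```

View pics/s2.png

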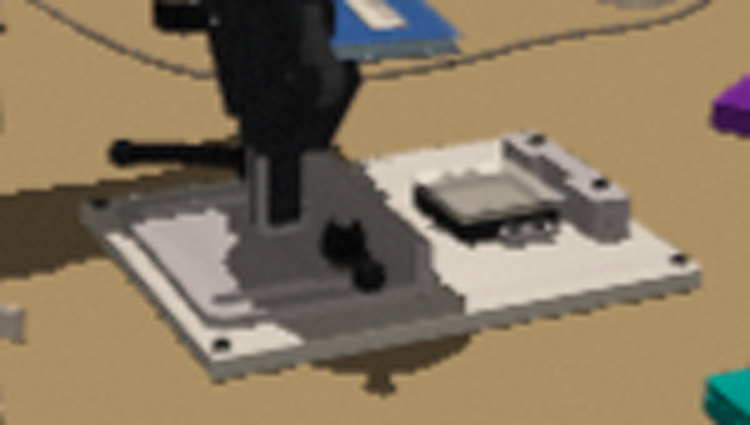

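The side view shows closed fingers at (280,190), standing above the foot between the levers and behind the bar. I'll start the slide.

Call:
servo_tool(
  rows=[
    [0,-0.4,0.1,0,0,0,0],
    [0,-0.6,0.1,0,0,0,0],
    [0,-0.6,0,0,0,0,0],
    [0,-0.5,0,0,0,0,0],
    [0,-0.3,0,0,0,0,0],
    [0,-0.2,0,0,0,0,0],
    [0,-0.2,0,0,0,0,0],
  ],
)

```text
clock: 4.4
position: [561.1, -102.1, 33.2]
ee_rot: [-0.131, 0.991, 0.0, -0.0]
contact_force: [-0.5, 0.0, -0.3]
gripper_width: -0.0
```

Call:
servo_tool(
  rows=[
    [0,-0.2,0,0,0,0,0],
    [0,-0.2,0,0,0,0,0],
    [0,-0.2,0,0,0,0,0],
    [0,-0.2,0,0,0,0,0],
  ],
)

```text
clock: 4.8
position: [566.3, -100.6, 33.0]
ee_rot: [-0.13, 0.991, 0.0, -0.003]
contact_force: [-4.6, -1.1, 4.1]
gripper_width: 0.0
```

```bash
python3 -c "
from h import *
st()"
```

```text
t 4.8 pos [ 566.3 -100.6   33. ] nest -30.9 0.3 z 33.0 Fnest -4.7 0.1 4.1 w 0.0 toolyaw 0.2614
```

Call:
servo_tool(
  rows=[
    [0,-0.3,0,0,0,0,0],
    [0,-0.3,0,0,0,0,0],
    [0,-0.3,0,0,0,0,0],
    [0,-0.3,0,0,0,0,0],
    [0,-0.3,0,0,0,0,0],
    [0,-0.3,0,0,0,0,0],
    [0,-0.3,0,0,0,0,0],
    [0,-0.3,0,0,0,0,0],
    [0,-0.2,0,0,0,0,0],
    [0,-0.1,0,0,0,0,0],
  ],
)

```text
clock: 5.8
position: [595.1, -92.9, 33.2]
ee_rot: [-0.131, 0.991, 0.0, -0.0]
contact_force: [-2.3, -1.1, -1.5]
gripper_width: 0.2
```

```bash
python3 -c "
from h import *
st()
snap('top','t2.png',crop=(230,155,350,280),scale=4.8)
st()"
```

```text
t 5.8 pos [595.1 -92.9  33.2] nest -1.1 0.2 z 33.2 Fnest -2.5 -0.5 -1.5 w 0.2 toolyaw 0.2624
t 5.85 pos [595.2 -92.9  33.2] nest -1.0 0.2 z 33.2 Fnest -1.8 0.1 -1.1 w 0.1 toolyaw 0.2625
```

View pics/t2.png

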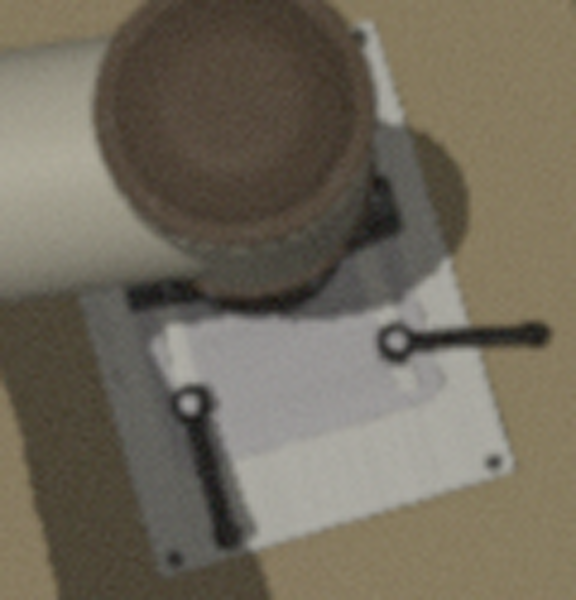

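The arm hides the fence front in this view, but the foot's rear edge at (235,460) to (445,398) shows the fence has slid about 30 mm. I'll continue slowly, watching the force.

Call:
servo_tool(
  rows=[
    [0,-0.2,0,0,0,0,0],
    [0,-0.2,0,0,0,0,0],
    [0,-0.1,0,0,0,0,0],
    [0,-0.1,0,0,0,0,0],
    [0,0,0,0,0,0,0],
  ],
)

```text
clock: 6.35
position: [598.6, -92.0, 33.3]
ee_rot: [-0.131, 0.991, 0.0, -0.002]
contact_force: [-7.5, -2.3, 2.9]
gripper_width: 0.2
```

Call:
servo_tool(
  rows=[
    [0,-0.1,0,0,0,0,0],
    [0,0,0,0,0,0,0],
  ],
)

```text
clock: 6.55
position: [598.6, -92.0, 33.3]
ee_rot: [-0.13, 0.991, 0.0, -0.003]
contact_force: [-8.1, -2.2, 4.5]
gripper_width: 0.4
```

```bash
python3 -c "
from h import *
st()
snap('side','s3.png',crop=(200,180,350,265),scale=5)
st()"
```

```text
t 6.55 pos [598.6 -92.   33.3] nest 2.6 0.1 z 33.3 Fnest -8.4 0.0 4.5 w 0.4 toolyaw 0.2616
t 6.6 pos [598.6 -92.   33.3] nest 2.6 0.1 z 33.3 Fnest -7.3 -0.0 4.6 w 0.3 toolyaw 0.2616
```

View pics/s3.png

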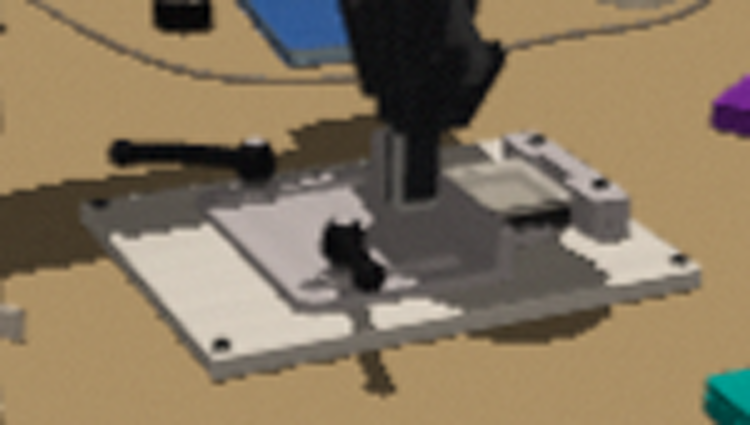

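```bash
python3 -c "
from h import *
def f(x,y,z):
    p=O+x*ex+y*ey; u=px('side',[*p,z]); return ((u+.5-[200,180])*5-.5).round(0)
print('corners',[f(*c) for c in [(105,-88,10),(-125,-88,10)]])
for x in (64,66,70,72,74,76,78): print(x,'box',f(x,-26,26),f(x,-26,11),'stop',f(x,-45,30),f(x,-45,10))
for x in (-20,16,18,20,22,24): print(x,'fence',f(x,-66,34),f(x,-66,16),'rear',f(x-100,-66,16),f(x-100,66,16))
im=cv2.imread('full_s3.png')[205:240,270:345]; im0=cv2.imread('full_s1.png')[205:240,270:345]
a=cv2.resize(np.vstack([im0,im]),None,fx=8,fy=8,interpolation=cv2.INTER_CUBIC); cv2.imwrite('pics/s3c.png',a)
"
```

```text
corners [array([702., 269.]), array([212., 361.])]
64 box [554. 199.] [552. 229.] stop [575. 206.] [573. 247.]
66 box [557. 198.] [556. 228.] stop [579. 205.] [576. 246.]
70 box [565. 197.] [563. 227.] stop [587. 204.] [584. 245.]
72 box [569. 196.] [567. 226.] stop [591. 203.] [588. 244.]
74 box [573. 195.] [571. 226.] stop [594. 202.] [592. 243.]
76 box [577. 195.] [575. 225.] stop [598. 202.] [596. 242.]
78 box [580. 194.] [579. 224.] stop [602. 201.] [600. 242.]
-20 fence [427. 244.] [426. 283.] rear [204. 323.] [102. 206.]
16 fence [502. 231.] [501. 269.] rear [286. 308.] [177. 195.]
18 fence [507. 230.] [505. 269.] rear [291. 307.] [181. 194.]
20 fence [511. 230.] [509. 268.] rear [295. 306.] [185. 194.]
22 fence [515. 229.] [513. 267.] rear [300. 306.] [189. 193.]
24 fence [519. 228.] [517. 266.] rear [304. 305.] [193. 192.]
```

View pics/s3c.png

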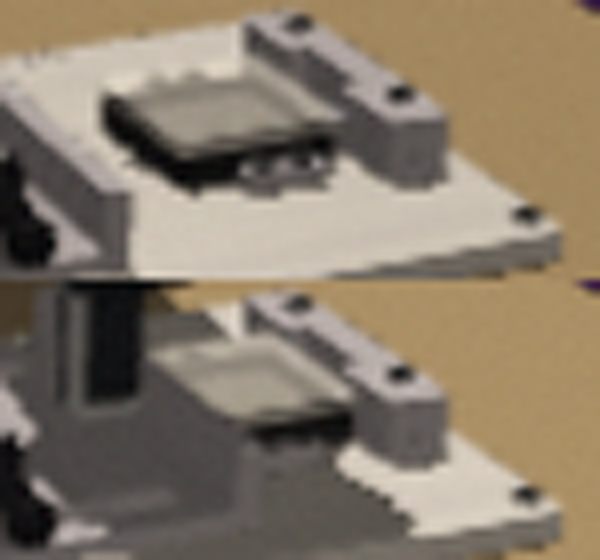

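Side crops: the box's far lower corner moved from (332,150) to (353,435-280), about 7 mm, and now looks level with the stop face. I'll nudge slightly more to confirm it has stalled.

Call:
servo_tool(
  rows=[
    [0,-0.1,0,0,0,0,0],
    [0,0,0,0,0,0,0],
  ],
)

```text
clock: 6.8
position: [598.7, -92.0, 33.3]
ee_rot: [-0.13, 0.991, 0.0, -0.004]
contact_force: [-10.3, -2.7, 5.6]
gripper_width: -0.0
```

```bash
python3 -c "
from h import *
st()"
```

```text
t 6.8 pos [598.7 -92.   33.3] nest 2.6 0.1 z 33.3 Fnest -10.7 0.1 5.6 w -0.0 toolyaw 0.2614
```

It has stalled: force rises about 2.3 N per mm with no motion, so fence, box and stop are bearing, with less than 9 N on the box. Next I back off, rise, and go to the inner side of the left handle.

Call:
servo_tool(
  rows=[
    [0,0.2,0,0,0,0,0],
    [0,0.3,0,0,0,0,0],
    [0,0.4,0,0,0,0,0],
    [0,0.8,0,0,0,0,0],
    [0,0.8,0,-1,0,0,0],
    [0,1,0,-2,0,0,0],
    [0,1.5,0.5,-1.5,0,0,0],
    [0,2,0.6,-0.5,0,0,0],
    [0,2,0.6,0,0,0,0],
    [0,1.5,0.3,0,0,0,0],
    [0,0.5,0,0,0,0,0],
    [0,0,0,0,0,0,0],
  ],
)

```text
clock: 8.0
position: [491.2, -100.3, 84.2]
ee_rot: [-0.131, 0.991, -0.0, 0.001]
contact_force: [-0.1, -0.3, 0.7]
gripper_width: 0.0
```

```bash
cat >> h.py <<'E'
def P(a,r=50,c=0,hy=14.5,hx=11,side="L"):
    A=np.array([-52.5,50 if side=="L" else -50])
    if side=="L": d=np.array([-np.cos(a),np.sin(a)]); t=np.array([np.sin(a),np.cos(a)])
    else: d=np.array([-np.sin(a),-np.cos(a)]); t=np.array([-np.cos(a),np.sin(a)])
    return A+r*d-(5+c+hx*abs(t[0])+hy*abs(t[1]))*t
E
python3 -c "
from h import *
st()
print(read_state()['joints'].round(2))
for a in np.arange(0,1.8,.15): print(round(a,2),P(a).round(1),P(a,side='R').round(1))
snap('top','t3.png',crop=(230,155,350,280),scale=4.8)
"
```

```text
t 8.0 pos [ 491.2 -100.3   84.2] nest -103.3 20.0 z 84.2 Fnest -0.2 -0.2 0.7 w 0.0 toolyaw 0.2624
[ 0.12  0.36 -0.5   0.   -0.71 -1.43]
0.0 [-102.5   30.5] [ -36.5 -100. ]
0.15 [-105.1   36.7] [ -42.1 -102.1]
0.3 [-106.8   43.7] [ -48.4 -103.6]
0.45 [-107.5   51.2] [ -55.1 -104.2]
0.6 [-106.9   59.1] [ -62.4 -103.8]
0.75 [-104.8   67.2] [ -69.8 -102.2]
0.9 [-101.3   75.1] [-77.2 -99.3]
1.05 [-96.3  82.5] [-84.4 -94.9]
1.2 [-89.7  89.2] [-90.9 -89.1]
1.35 [-81.9  94.6] [-96.6 -82. ]
1.5 [-73.   98.7] [-100.9  -73.7]
1.65 [-65.6 101.2] [-104.   -66.3]
```

View pics/t3.png

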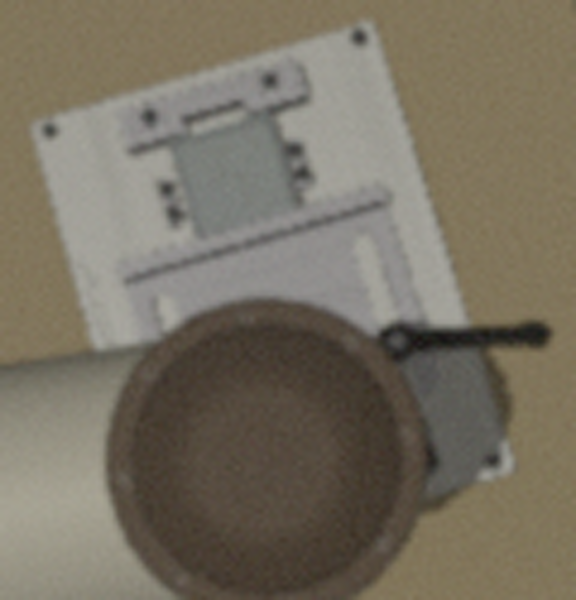

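The top view shows the box's far edge (172,140)–(270,110) flush at the stop, and the fence front edge (122,268)–(392,185) against the box. Lower now and swing the left lever.

Call:
servo_tool(
  rows=[
    [0,0,0,1,0,0,0],
    [0,0,0,1.5,0,0,0],
    [0,0,0,1,0,0,0],
    [0,0,0,0.4,0,0,0],
    [0,0,0.5,0,0,0,0],
    [0,0,0.5,0,0,0,0],
    [0,0.1,0.4,0,0,0,0],
    [0,0.2,0.5,0,0,0,0],
    [0,0.1,0.4,0,0,0,0],
  ],
)

```text
clock: 8.95
position: [483.1, -78.7, 45.4]
ee_rot: [-0.131, 0.991, -0.0, 0.002]
contact_force: [2.5, -4.7, -0.2]
gripper_width: 0.3
```

Call:
servo_tool(
  rows=[
    [0,0,0.4,0,0,0,0],
    [0,0,0.4,0,0,0,0],
    [0,0,0.4,0,0,0,0],
    [0,0,0.4,0,0,0,0],
    [0,-0.1,0.4,0,0,0,0],
    [0,-0.1,0.4,0,0,0,0],
    [0,-0.2,0.4,0,0,0,0],
    [0,-0.2,0.4,0,0,0,0],
  ],
)

```text
clock: 9.75
position: [478.4, -46.4, 44.3]
ee_rot: [-0.131, 0.991, -0.0, -0.001]
contact_force: [0.9, -5.4, 1.2]
gripper_width: -0.1
```

```bash
python3 -c "
from h import *
st()
snap('side','s4.png',crop=(200,180,350,265),scale=5)
"
```

```text
t 9.75 pos [478.4 -46.4  44.3] nest -101.7 75.5 z 44.3 Fnest -0.6 -5.4 1.2 w -0.1 toolyaw 0.2622
```

View pics/s4.png

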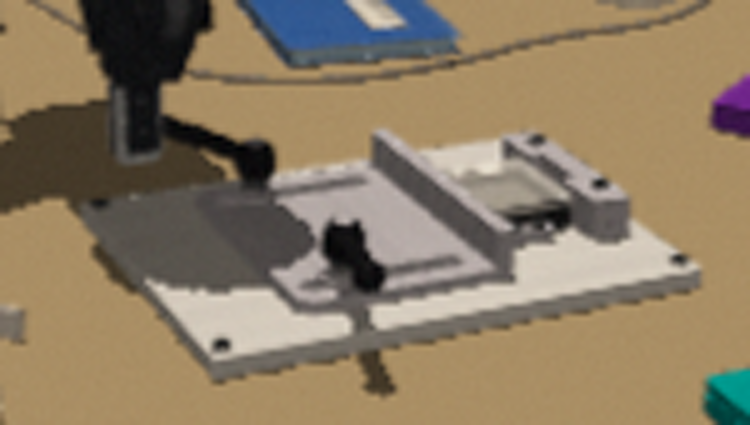

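The side view shows the fingers at (140,130) pushing the left handle, lever about half swung; fence and box still closed up at the stop. Continue.

Call:
servo_tool(
  rows=[
    [0,-0.2,0.4,0,0,0,0],
    [0,-0.3,0.4,0,0,0,0],
    [0,-0.3,0.3,0,0,0,0],
    [0,-0.4,0.3,0,0,0,0],
    [0,-0.4,0.2,0,0,0,0],
    [0,-0.4,0.2,0,0,0,0],
    [0,-0.4,0.2,0,0,0,0],
    [0,-0.4,0.1,0,0,0,0],
  ],
)

```text
clock: 10.6
position: [497.1, -19.7, 43.2]
ee_rot: [-0.13, 0.991, -0.0, -0.004]
contact_force: [-2.9, -5.3, 1.7]
gripper_width: 0.2
```

```bash
python3 -c "
from h import *
st()"
```

```text
t 10.6 pos [497.1 -19.7  43.2] nest -76.6 96.4 z 43.2 Fnest -4.1 -4.4 1.7 w 0.2 toolyaw 0.2612
```

Call:
servo_tool(
  rows=[
    [0,-0.4,0,0,0,0,0],
    [0,-0.3,0,0,0,0,0],
    [0,-0.3,0,0,0,0,0],
    [0,-0.2,0,0,0,0,0],
    [0,0,0,0,0,0,0],
  ],
)

```text
clock: 11.1
position: [507.5, -15.9, 42.9]
ee_rot: [-0.13, 0.991, 0.0, -0.005]
contact_force: [-6.7, 0.5, 3.0]
gripper_width: 0.2
```

Call:
servo_tool(
  rows=[
    [0,-0.1,0,0,0,0,0],
    [0,0,0,0,0,0,0],
  ],
)

```text
clock: 11.3
position: [508.1, -15.6, 42.9]
ee_rot: [-0.13, 0.991, 0.0, -0.005]
contact_force: [-6.8, 0.5, 3.9]
gripper_width: -0.1
```

```bash
python3 -c "
from h import *
st()"
```

```text
t 11.3 pos [508.1 -15.6  42.9] nest -65.0 97.4 z 42.9 Fnest -6.4 2.2 3.9 w -0.1 toolyaw 0.2608
```

Call:
servo_tool(
  rows=[
    [0,-0.1,0,0,0,0,0],
    [0,-0.1,0,0,0,0,0],
    [0,0,0,0,0,0,0],
  ],
)

```text
clock: 11.6
position: [508.6, -15.5, 42.8]
ee_rot: [-0.13, 0.992, 0.0, -0.007]
contact_force: [-10.4, 1.7, 5.7]
gripper_width: -0.1
```

Call:
servo_tool(
  rows=[
    [0,-0.1,0,0,0,0,0],
    [0,-0.1,0,0,0,0,0],
    [0,0,0,0,0,0,0],
  ],
)

```text
clock: 11.9
position: [508.7, -15.7, 42.5]
ee_rot: [-0.13, 0.992, -0.0, -0.009]
contact_force: [-12.2, -1.3, 7.1]
gripper_width: 0.2
```

```bash
python3 -c "
from h import *
st()"
```

```text
t 11.9 pos [508.7 -15.7  42.5] nest -64.4 97.2 z 42.5 Fnest -12.1 1.9 7.1 w 0.2 toolyaw 0.2598
```

The left lever is firm: force rose to 12 N with no motion at the expected 1.65 position. Release it and go over to the right lever.

Call:
servo_tool(
  rows=[
    [0,0.4,0,0,0,0,0],
    [0,0.6,0,0,0,0,0],
    [0,1,0,0,0,0,0],
    [0,0,0,-1.5,0,0,0],
    [0,0,0,-2,0,0,0],
    [0,0,-1,-1.5,0,0,0],
    [0,-0.5,-2.4,0,0,0,0],
    [0,-0.7,-3,0,0,0,0],
    [0,-0.7,-3,0,0,0,0],
    [0,-0.7,-3,0,0,0,0],
    [0,-0.7,-3,0,0,0,0],
    [0,-0.5,-2.4,0,0,0,0],
  ],
)

```text
clock: 13.1
position: [581.2, -183.0, 94.3]
ee_rot: [-0.13, 0.991, 0.0, 0.001]
contact_force: [-1.2, 0.0, -0.3]
gripper_width: 0.0
```

Call:
servo_tool(
  rows=[
    [0,-0.5,-1.5,0,0,0,0],
    [0,0,-0.9,0,0,0,0],
    [0,0,0,0,0,0,0],
    [0,0,0,0,0,0,0],
  ],
)

```text
clock: 13.5
position: [590.9, -203.2, 94.2]
ee_rot: [-0.131, 0.991, 0.0, -0.0]
contact_force: [0.0, -0.0, 0.9]
gripper_width: 0.1
```

```bash
python3 -c "
from h import *
st()
snap('side','s5.png',crop=(200,180,350,265),scale=5)
print(P(.245,side='R'),P(.245,c=8,side='R'))"
```

```text
t 13.5 pos [ 590.9 -203.2   94.2] nest -33.8 -105.2 z 94.2 Fnest 0.0 -0.0 0.9 w 0.1 toolyaw 0.2623
[ -46.0122612  -103.16117703] [ -38.2511626  -105.10162763]
```

View pics/s5.png

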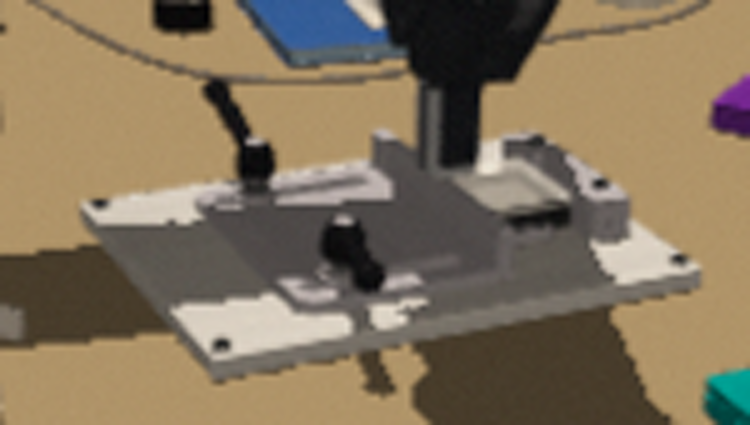

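The left lever handle now points left (210,90); fence and box unmoved. Lower beside the right handle and swing it.

Call:
servo_tool(
  rows=[
    [0,0,0,1.2,0,0,0],
    [0,0,0,1.7,0,0,0],
    [0,0,0,1.4,0,0,0],
    [0,0,0,0.6,0,0,0],
    [0,0.6,0.1,0,0,0,0],
    [0,0.5,0.1,0,0,0,0],
    [0,0.4,0,0,0,0,0],
    [0,0.4,0,0,0,0,0],
    [0,0.4,0,0,0,0,0],
    [0,0.4,0,0,0,0,0],
  ],
)

```text
clock: 14.55
position: [566.9, -208.7, 46.6]
ee_rot: [-0.131, 0.991, -0.001, 0.003]
contact_force: [4.5, 2.1, 0.9]
gripper_width: 0.0
```

Call:
servo_tool(
  rows=[
    [0,0.4,0.1,0,0,0,0],
    [0,0.4,0.1,0,0,0,0],
    [0,0.4,0.1,0,0,0,0],
    [0,0.4,0.1,0,0,0,0],
    [0,0.4,0.2,0,0,0,0],
    [0,0.4,0.3,0,0,0,0],
    [0,0.3,0.3,0,0,0,0],
  ],
)

```text
clock: 15.25
position: [537.2, -204.8, 46.3]
ee_rot: [-0.131, 0.991, -0.001, 0.002]
contact_force: [6.4, -0.8, 1.7]
gripper_width: 0.2
```

```bash
python3 -c "
from h import *
st()"
```

```text
t 15.25 pos [ 537.2 -204.8   46.3] nest -86.1 -92.8 z 46.3 Fnest 6.0 -2.4 1.7 w 0.2 toolyaw 0.2629
```

Call:
servo_tool(
  rows=[
    [0,0.3,0.3,0,0,0,0],
    [0,0.3,0.4,0,0,0,0],
    [0,0.3,0.4,0,0,0,0],
    [0,0.2,0.4,0,0,0,0],
    [0,0.2,0.4,0,0,0,0],
    [0,0.1,0.4,0,0,0,0],
    [0,0,0,0,0,0,0],
  ],
)

```text
clock: 15.95
position: [517.3, -186.5, 46.4]
ee_rot: [-0.131, 0.991, -0.001, 0.001]
contact_force: [4.5, -2.8, 2.0]
gripper_width: 0.1
```

```bash
python3 -c "
from h import *
st()"
```

```text
t 15.95 pos [ 517.3 -186.5   46.4] nest -100.6 -69.9 z 46.4 Fnest 3.6 -3.8 2.0 w 0.1 toolyaw 0.2635
```

Call:
servo_tool(
  rows=[
    [0,0,0.2,0,0,0,0],
    [0,0,0.2,0,0,0,0],
    [0,0,0.2,0,0,0,0],
    [0,0,0,0,0,0,0],
  ],
)

```text
clock: 16.35
position: [514.8, -181.1, 46.2]
ee_rot: [-0.131, 0.991, -0.001, 0.0]
contact_force: [2.9, -3.5, 4.0]
gripper_width: -0.3
```

```bash
python3 -c "
from h import *
st()"
```

```text
t 16.35 pos [ 514.8 -181.1   46.2] nest -101.5 -64.1 z 46.2 Fnest 1.9 -4.2 4.0 w -0.3 toolyaw 0.263
```

Call:
servo_tool(
  rows=[
    [0,0,0.1,0,0,0,0],
    [0,0,0.1,0,0,0,0],
    [0,0,0,0,0,0,0],
  ],
)

```text
clock: 16.65
position: [514.3, -179.5, 46.2]
ee_rot: [-0.131, 0.991, -0.001, 0.0]
contact_force: [3.3, -5.8, 2.9]
gripper_width: -0.2
```

```bash
python3 -c "
from h import *
st()"
```

```text
t 16.65 pos [ 514.3 -179.5   46.2] nest -101.6 -62.5 z 46.2 Fnest 1.7 -6.4 2.9 w -0.2 toolyaw 0.2629
```

Call:
servo_tool(
  rows=[
    [0,0,0.1,0,0,0,0],
    [0,0,0.1,0,0,0,0],
    [0,0,0,0,0,0,0],
  ],
)

```text
clock: 16.95
position: [514.2, -179.1, 46.3]
ee_rot: [-0.131, 0.991, -0.002, 0.001]
contact_force: [4.4, -14.0, 0.9]
gripper_width: -0.4
```

Call:
servo_tool(
  rows=[
    [0,0,0.1,0,0,0,0],
    [0,0,0.1,0,0,0,0],
    [0,0,0,0,0,0,0],
  ],
)

```text
clock: 17.25
position: [514.2, -178.7, 46.4]
ee_rot: [-0.131, 0.991, -0.003, 0.001]
contact_force: [5.3, -21.3, -1.5]
gripper_width: 0.2
```

```bash
python3 -c "
from h import *
st()"
```

```text
t 17.25 pos [ 514.2 -178.7   46.4] nest -101.5 -61.7 z 46.4 Fnest -0.4 -21.9 -1.5 w 0.2 toolyaw 0.2635
```

Right lever firm at its stop (force climbs steeply, 14 to 22 N, with no motion). Release it and move clear for a check.

Call:
servo_tool(
  rows=[
    [0,0,-0.4,0,0,0,0],
    [0,0,-0.5,0,0,0,0],
    [0,0,-1,0,0,0,0],
    [0,0,0,-1.5,0,0,0],
    [0,0,0,-2.5,0,0,0],
    [0,0,-1,-3,0,0,0],
    [0,0,-3,-3,0,0,0],
    [0,0,-4,-2,0,0,0],
    [0,0,-4,0,0,0,0],
    [0,0,-4,0,0,0,0],
    [0,0,-4,0,0,0,0],
    [0,0,-2,0,0,0,0],
  ],
)

```text
clock: 18.45
position: [574.0, -407.6, 163.8]
ee_rot: [-0.13, 0.992, 0.001, -0.001]
contact_force: [0.0, -0.1, 0.1]
gripper_width: -0.0
```

```bash
python3 -c "
from h import *
st()
snap('top','t4.png',crop=(230,155,350,280),scale=4.8)
st()"
```

```text
t 18.45 pos [ 574.  -407.6  163.8] nest -103.2 -298.2 z 163.8 Fnest -0.0 -0.1 0.1 w -0.0 toolyaw 0.2603
t 18.5 pos [ 574.3 -409.4  163.4] nest -103.4 -300.0 z 163.4 Fnest 0.9 -2.4 0.2 w -0.0 toolyaw 0.2591
```

View pics/t4.png

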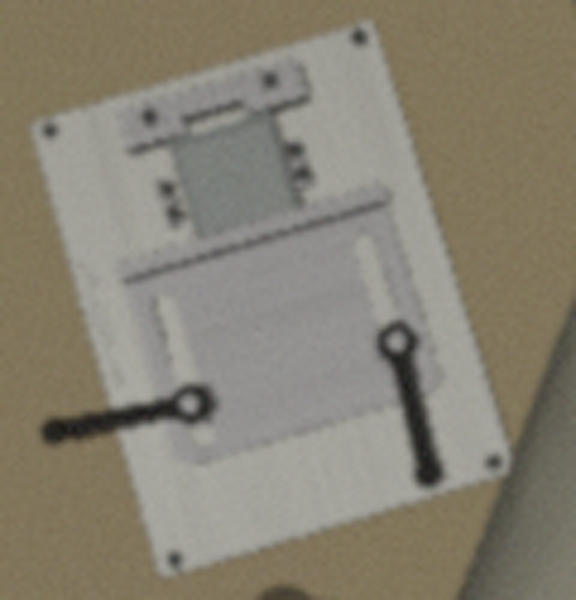

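Run:
```python
from h import *
def n(c,z): q=cw(c,z)[:2]-O; return np.array([q@ex,q@ey])
for k,h,t in (("L",(190,404),(52,432)),("R",(397,342),(428,474))):
    v=n(t,46)-n(h,45); print(k,v.round(1),np.arctan2(v[1],-v[0]) if k=="L" else np.arctan2(-v[0],-v[1]))
a=cv2.imread("full_t3.png",0).astype(np.float32);b=cv2.imread("full_t4.png",0).astype(np.float32)
for nm,(x0,y0,x1,y1) in {"fence":(280,194,312,212),"box+bar":(262,176,312,210),"stop(ref)":(235,160,300,178)}.items():
    print(nm,cv2.phaseCorrelate(a[y0:y1,x0:x1],b[y0:y1,x0:x1]))
for k,c,z in [("fL",(122,268),34),("fR",(392,185),34),("b1",(172,140),26),("b2",(272,110),26)]: print(k,n(c,z).round(1))
```

```text
L [ 6.  64.3] 1.6643385067241203
R [-61.7   4.6] 1.6458050281796592
fence ((-0.09139707456757762, -0.01624000092635214), 1.0344982230001025)
box+bar ((0.05174807754070443, -0.04916216265044682), 0.9862052117453681)
stop(ref) ((0.03313321918520984, -0.01458413600646935), 1.0014721501020738)
fL [18.3 62.9]
fR [ 18.8 -70. ]
b1 [72.  23.1]
b2 [ 71.9 -26.9]
```

Both levers are at 1.65, the fence is square, and nothing shifted measurably (under 0.1 px) while clamping. Handing in.

```bash
python3 -c "
from bench import *
print(job_done())"
```

```text
the job is handed in; nothing more can be done
None
```

The fence is up against the sample box, the box is home on the end stop, and both clamp levers are locked. I handed the job in at about 18.5 s.

- **Fence and box:** I slid the fence until it stalled, with the push reaching about 10.7 N. The fence's own drag takes 2–5 N of that, so I put the squeeze on the box at under 9 N.
- **Levers:** I swung the left lever and then the right clockwise to their stops. The top picture gives them as 1.66 and 1.65 rad, against 1.65 for fully tight. The left peaked at about 12 N; the right briefly reached about 22 N before I released it, which was firmer than needed.
- **Shift during clamping:** Comparing pictures from before and after clamping, the fence, box and stop moved by no more than about 0.1 pixel (about 0.2 mm). The fence is square to the nest.
- **Where the checks disagree:** My pixel readings put the fence face at 18.5 mm, the box's far edge at 72 mm and the stop at about 74 mm. These miss exact contact by about 1–2 mm, which is within the calibration. For "no play" I relied on the stall under force, not on the pictures.
- **Bystanders:** I did not touch any of the other items.

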